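# Back off the large knurled locking ring by two turns

## Task

Loosen the larger of the two knurled locking rings: with the fingertips against its rim, roll it round anticlockwise as seen from above for two full turns from tight, and leave it with its index line facing the line on the flange again, as it does now. Nothing is to be picked up: leave the smaller ring, the oil bottle, the bolt and the wooden block where they are, and finish clear of everything.

Things in the scene. Friction and masses are not known exactly. Their poses are not given: they have to be found in the camera images.
- large_flange: Heavy fixed steel flange lying flat on the bench, 180 mm diameter, 40 mm thick; origin at the centre of its underside, z up, on the ring's axis. A dark line on its top face runs outwards along its own +x, from 50 to 72 mm from the axis, beside the ring. A threaded stub of 54 mm diameter stands up through the ring to 84 mm above the bench (about 16 mm above the ring). The ring carries nothing and nothing else stands on the flange.
- large_ring_centre (a point): Centre of the large knurled blackened-steel locking ring, on its upright axis, half-way up its rim (55 mm above the bench). The ring is 90 mm in diameter and 26 mm high, its rim upright from 42 to 68 mm above the bench, all round free, 45 mm inside the flange's edge.
- large_ring_mark (a point): Index mark of the large ring: outer end of the white-filled radial line on its top face, at the rim, 45 mm from the axis, 68 mm above the bench. The line goes on down the rim. It turns with the ring and at the start faces the line on the flange.
- large_ring (a joint): Turning angle of the large ring in rad, 0 when tight (at the start), growing anticlockwise from above, which loosens it; it turns freely to 8 pi (four turns) and stays where it is left. It does not rise. Friction in its thread takes about 0.07 N m (1.6 N along the rim); a fingertip pressed against the rim with 6 to 12 N carries it along by friction (coefficient 0.5 or more).
- small_ring_centre (a point): Centre of the other, smaller knurled ring (60 mm diameter, 20 mm high, rim from 42 to 62 mm above the bench) on its own fixed flange of 144 mm diameter and 40 mm thickness, with a stub of 24 mm diameter up to 78 mm. To be left alone.
- small_ring (a joint): Turning angle of the small ring in rad, 0 at the start; to be left alone.
- oil_bottle_mid (a point): Loose upright oil bottle, 62 mm diameter, 178 mm high with its spout; this point is on its axis 50 mm above its foot. Not to be disturbed.
- bolt_mid (a point): Loose steel bolt standing on its 24 mm head, 38 mm high; this point is on its axis 19 mm above the bench. Not to be disturbed.
- wood_block_mid (a point): Loose wooden block 45 x 70 x 30 mm (own x, y, z); this point is its centre. Not to be disturbed.
There are look-alikes about, which are no part of the job. Leave any blue look-alike of the part that bears small_ring_centre alone. Leave any blue look-alike of the large_flange alone.

How it is judged (in metres and radians):
On the way, in this order (a step that is already met when the one before it is completed fails the run):
1. the fingers touch the large ring while it is still tight (contact force between the fingers and large_ring above 0.3 N and value of joint large_ring below 1 rad).
2. the large ring has come round by one full turn (value of joint large_ring between 6.28 and 12.0664 rad), for 0.1 s.
3. the large ring has come round by two full turns (value of joint large_ring above 12.0664 rad), for 0.1 s.
At the end, for the whole second after the job is handed in: The large ring stands still two full turns anticlockwise from tight, within 0.5 rad (about 29 degrees) either way; the small ring has turned less than 0.2 rad; bottle, bolt and block are within 20 mm of where they began (value of joint large_ring between 12.0664 and 13.0664 rad and velocity of joint large_ring between -0.05 and 0.05 rad/s and value of joint small_ring below 0.2 rad and distance of each of oil_bottle_mid, bolt_mid, wood_block_mid from where it was at the start of the episode below 0.02 m); the robot touches nothing.
It fails at once if the large ring was turned more than 2 turns and a quarter (value of joint large_ring above 14.1364 rad).
It fails at once if the small ring was turned (value of joint small_ring above 0.2 rad).
It fails at once if the oil bottle was shifted or lifted (distance of oil_bottle_mid from where it was at the start of the episode above 0.02 m).
It fails at once if the bolt was shifted or lifted (distance of bolt_mid from where it was at the start of the episode above 0.02 m).
It fails at once if the wood block was shifted or lifted (distance of wood_block_mid from where it was at the start of the episode above 0.02 m).
It also fails if it takes over 58 s, if anything falls off the work surface, if the arm or the gripper's body presses on something with over 40 N, if the wrist force passes 120 N, or if a joint passes its speed limit or range.

## Robot

A 6-joint arm with a two-finger parallel gripper is mounted at the origin on the work surface. World frame = base frame: x ahead of the robot, y to its left, z up, the work surface at z = 0. Lengths are in m, angles in degrees, forces in N, time in s.
With the tool pointing down it reaches from about 0.35 to 0.725 m from the base axis. Payload 4.3 kg.
Tool frame: the origin (TCP) lies on the front face of the gripper's body, between the roots of the fingers; the fingertips stand 73 mm ahead of it and the grasp point (between the pads) lies tcp_to_grasp ahead of it (tcp_to_grasp is the distance from the TCP to the grasp point, in m); z points along the fingers, y is the direction in which the jaws open and shut (so a half turn about z gives the same grasp; the last joint's range is limited). The gripper opens to 85 mm and grips with 20 to 120 N. Pads are 22 mm wide; open, the fingers measure 114 mm over their backs; the gripper's body (76 mm by 85 mm) begins 54 mm behind the grasp point. The pads swing forward as they close: fully open they stand 13 mm farther back than shut.
Start: joints at [-76.049, 21.618, 4.641, 73.018, 0, 83.68], TCP at [0.199, -0.539, 0.304] pointing down, gripper open.
Joint ranges: [-156.06, 156.06], [-48.1, 94.91], [-58.44, 69.94], [-101.28, 121.22], [-78.64, 73.56], [-180, 180]. Speed limits (degrees/s): [147.25, 147.25, 180, 180, 180, 180].

## Interface

Orientations are given as [roll, pitch, yaw] about the fixed x, y, z axes, in that order (R = Rz(yaw) Ry(pitch) Rx(roll)).
In Python, from bench import read_state, read_camera, sign_off, tcp_to_grasp gives the robot as it stands.
- The arm moves only by the shell command python3 -m crank 'ROWS' [OPENING] [FORCE]. ROWS is JSON, a list of rows, each an object of numbers: "dx", "dy", "dz": the shift along the tool's x, y, z in mm; "wx", "wy", "wz": the turn, a rotation vector about the tool's x, y, z in degrees. A call has 1 to 8 rows; each row shifts and turns the commanded pose from where the row before left it, along the tool's axes as they then stand; what a row does not reach is not made up. A row lasts 1/12 s, in which the tool goes at most 41.7 mm and 7.16 degrees, less where a joint would pass 70% of its speed; a pose out of reach is approached as far as the arm can. A call with a gripper value outside its range is refused whole. OPENING is the closure, from -1 (fully open) to 1 (shut), so that 0 is half open, set as the call begins (- or left out, the last holds). The fingers move at their own pace and stop on an object; FORCE is the grip in N (left out, the last holds). Time passes only in rows, so rows that do not move let the fingers close. It gives the time, the measured TCP pose, the force and the opening at its end, in the units of the state.
- read_state(): the state, without advancing time (a new reading comes with each control period).
- read_camera(name): name is "scene" or "top"; returns a dict with "pixels" (384x512x3 uint8, red, green, blue), "depth" (384x512 float32, m along the optical axis (not along the pixel's ray), 0 where there is no reading), "intrinsics" (3x3 intrinsics, pixels), "origin" and "attitude" of the camera in the world. Camera axes: x right, y down, z forward; pixel columns grow to the right and rows downward; lengths in m; the calibration is good to about 2 mm. A picture is of the moment at which its call begins.
- sign_off(): hands the job in, once; it reports no verdict.
The state is a dict: "time": time; "joint_pos": joint angles; "qvel": joint speeds; "tau": joint torques, N m; "position": TCP position; "tool_rot": TCP orientation; "force": force on the tool from outside, world axes, zero at the start; "torque": the same for the moment, N m; "finger_gap": finger opening in m.
Only numpy, scipy, OpenCV 4.12 (cv2) and the standard library are available. Lean on these libraries where they do the work, as an engineer would, in place of code of your own. Each camera call takes 0.05 s, during which the arm holds its last target. There are 200 camera calls.

## Working session

There is one attempt and no reset: what is moved stays moved. The work goes in short steps, Python scripts to look and compute and a shell command to move; the robot and the scene stay as the last step left them, time stands still between calls to the robot, and variables do not carry over. Pictures are saved under pics/ and viewed, about 8 in all and at most 12, crops included, and the job is handed in when it is done.

```bash
ls; mkdir -p pics
cat > h.py <<'E'
import numpy as np, cv2
from bench import read_state, read_camera, sign_off, tcp_to_grasp
def cam(n):
    c=read_camera(n); np.savez('/tmp/%s.npz'%n,**c); return c
def load(n): return dict(np.load('/tmp/%s.npz'%n))
def R(c):
    from scipy.spatial.transform import Rotation as Ro
    a=np.array(c['attitude']); return a if a.shape==(3,3) else (Ro.from_euler('xyz',a,degrees=True).as_matrix())
def plane(c,u,v,z):
    d=R(c)@np.linalg.inv(c['intrinsics'])@np.array([u,v,1.]); o=np.array(c['origin']); return o+d*(z-o[2])/d[2]
def cloud(c):
    v,u=np.mgrid[:384,:512]; d=c['depth']
    p=(np.linalg.inv(c['intrinsics'])@np.stack([u,v,np.ones_like(u)],-1).reshape(-1,3).T)*d.ravel()
    return (R(c)@p).T.reshape(384,512,3)+np.array(c['origin'])
E
python3 - <<'E'
from h import *
ims=[]
for n in('scene','top'):
    c=cam(n); print(n,c['origin'],c['attitude'],c['intrinsics'].tolist() if hasattr(c['intrinsics'],'tolist') else c['intrinsics']); cv2.imwrite(f'pics/{n}0.png',cv2.resize(c['pixels'][:,:,::-1],(768,576)))
print(read_state(),tcp_to_grasp)
E
```

```text
pics
scene [ 1.29977887 -0.29179882  0.60881592] [-122.15614763    1.36696393   62.92838896] [[355.90369527946467, 0.0, 256.0162458182108], [0.0, 355.90369527946467, 189.55872279918765], [0.0, 0.0, 1.0]]
top [0.36314508 0.06817316 1.0025816 ] [-167.74726504    0.36160609  -83.68528492] [[355.55081475815444, 0.0, 253.38132461577973], [0.0, 355.55081475815444, 191.05588444601707], [0.0, 0.0, 1.0]]
{'time': 0.1, 'joint_pos': array([-7.60484005e+01,  2.16593238e+01,  4.57213915e+00,  7.30174598e+01,
        3.83966248e-03,  8.36798806e+01]), 'qvel': array([-0.03674715, -0.02865181,  0.18613033,  0.06159111,  0.04607314,
       -0.08103607]), 'tau': array([ 7.66726134e-04, -4.64694464e+01,  2.70581961e+01,  1.20385137e-02,
       -2.92930135e-04, -1.49428058e-05]), 'position': array([ 0.19913322, -0.53895324,  0.30304859]), 'tool_rot': array([-1.79896414e+02, -1.53359190e-02,  2.02717015e+01]), 'force': array([-0.55823817,  0.59086205, -0.24897481]), 'torque': array([ 2.68944065e-02, -2.45137725e-05, -1.89657564e-02]), 'finger_gap': 0.08578037848496942} 0.0539
```

View pics/top0.png

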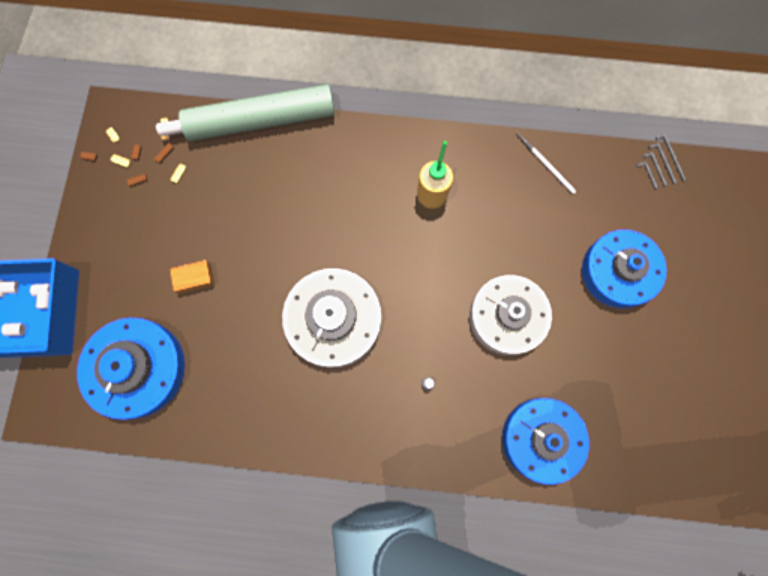

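View pics/scene0.png

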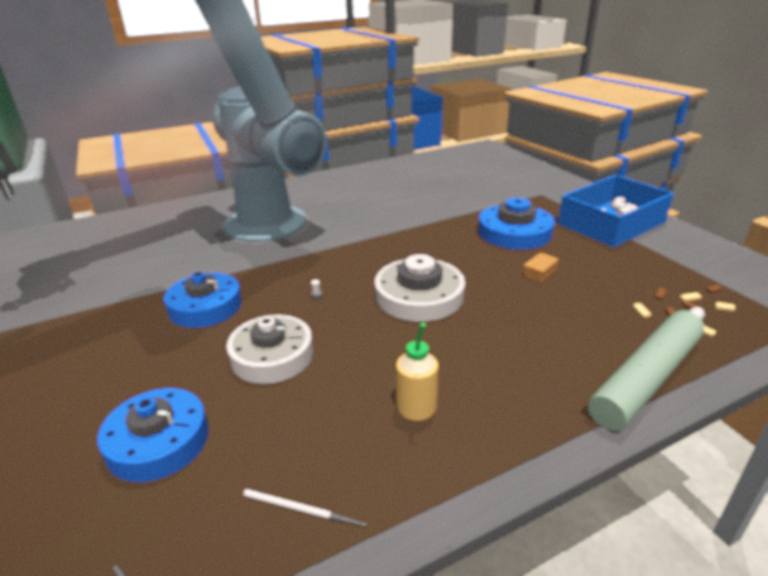

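In the top view (768 px scale) the large-ring candidates are the pale flange at (332,318) and a blue one at (130,368). The small-ring candidates are pale at (511,315) and blue at (625,268) and (547,441). The target is the pale one at (332,318), because the blue ones are look-alikes. Its index line points to about (318,345). Next I measure it and confirm with a crop.

Run:
```python
from h import *
c=load('top'); P=cloud(c); im=c['pixels'].astype(int); hsv=cv2.cvtColor(c['pixels'],cv2.COLOR_RGB2HSV)
m=((hsv[...,1]<50)&(hsv[...,2]>150)&(abs(P[...,2]-.04)<.008)).astype(np.uint8)
n,l,s,ce=cv2.connectedComponentsWithStats(m)
for i in range(1,n):
    if s[i,4]<300: continue
    cs,_=cv2.findContours((l==i).astype(np.uint8),0,1); 
    q=np.array([plane(c,u,v,.04)[:2] for u,v in cs[0][:,0]]); (x,y),r=cv2.minEnclosingCircle((q*1000).astype(np.float32)); print('flange',ce[i],x,y,r)
    d=np.hypot(P[...,0]-x/1000,P[...,1]-y/1000)
    k=(d<.06)&(P[...,2]>.058)&(P[...,2]<.074); print(' ringtop z',np.median(P[k][:,2]) if k.any() else 0, P[k][:,:2].min(0),P[k][:,:2].max(0))
    if r>80:
        X=np.array([plane(c,u,v,.068) for v in range(384) for u in range(512)]).reshape(384,512,3)
        d=np.hypot(X[...,0]-x/1000,X[...,1]-y/1000); a=np.degrees(np.arctan2(X[...,1]-y/1000,X[...,0]-x/1000))
        k=(d>.031)&(d<.043); b=hsv[...,2][k]; aa=a[k]; o=np.argsort(-b)[:25]; print(list(zip(aa[o].astype(int),b[o])), np.median(b))
        u,v=ce[i].astype(int); cv2.imwrite('pics/crop1.png',cv2.resize(c['pixels'][v-45:v+45,u-45:u+45,::-1],None,fx=6,fy=6,interpolation=cv2.INTER_CUBIC))
```

```text
flange [221.32802411 212.28885062] 504.7583312988281 179.43275451660156 89.65096282958984
 ringtop z 0.06898628994014627 [0.45906457 0.13367016] [0.55049037 0.22544708]
[(np.int64(157), np.uint8(255)), (np.int64(73), np.uint8(255)), (np.int64(36), np.uint8(255)), (np.int64(42), np.uint8(255)), (np.int64(158), np.uint8(255)), (np.int64(154), np.uint8(255)), (np.int64(153), np.uint8(255)), (np.int64(156), np.uint8(255)), (np.int64(49), np.uint8(255)), (np.int64(-18), np.uint8(255)), (np.int64(63), np.uint8(255)), (np.int64(158), np.uint8(255)), (np.int64(155), np.uint8(255)), (np.int64(21), np.uint8(255)), (np.int64(56), np.uint8(255)), (np.int64(-7), np.uint8(254)), (np.int64(2), np.uint8(254)), (np.int64(32), np.uint8(253)), (np.int64(16), np.uint8(253)), (np.int64(25), np.uint8(253)), (np.int64(6), np.uint8(253)), (np.int64(11), np.uint8(252)), (np.int64(11), np.uint8(251)), (np.int64(151), np.uint8(250)), (np.int64(7), np.uint8(250))] 171.0
flange [340.42178099 210.04392298] 545.4083251953125 -145.87710571289062 71.86578369140625
 ringtop z 0.06284439823193844 [ 0.5155479  -0.17681751] [ 0.57548241 -0.11484683]
```

View pics/crop1.png

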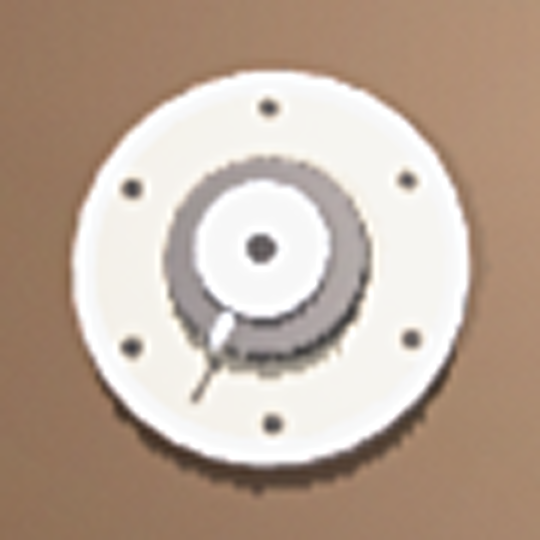

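Confirmed: pale flange, ring centre about (0.505, 0.1795), index at about 156°, and the flange radius measured 89.7 mm (90 expected). The plan is to close the fingers, press the tool's +x side on the rim, and orbit anticlockwise with the tool turning along. That will take three strokes of about 240°.

```bash
python3 -m crank '[{"dx":27,"dy":-20},{"dx":27,"dy":-20},{"dx":27,"dy":-20},{"dx":27,"dy":-20},{"dx":27,"dy":-20},{"dx":27,"dy":-20}]' 1 40
python3 -m crank '[{"dx":27,"dy":-20},{"dx":27,"dy":-20},{"dx":27,"dy":-20},{"dx":27,"dy":-20},{"dx":27,"dy":-20},{"dx":27,"dy":-20}]'
python3 -m crank '[{"dx":15,"dy":-33},{"dx":15,"dy":-33},{"dx":15,"dy":-33},{"dx":15,"dy":-33},{"dx":15,"dy":-33},{"dx":15,"dy":-33},{"dx":15,"dy":-33},{"dx":15,"dy":-33}]'
python3 -m crank '[{"dx":16,"dy":-36},{"wz":-5},{"wz":-5},{"wz":-5},{"wz":-5},{}]'
python3 -c "
from h import *
s=read_state();print(s)"
```

```text
{'time': 0.1, 'joint_pos': array([-7.60484005e+01,  2.16593238e+01,  4.57213915e+00,  7.30174598e+01,
        3.83966248e-03,  8.36798806e+01]), 'qvel': array([-0.03674715, -0.02865181,  0.18613033,  0.06159111,  0.04607314,
       -0.08103607]), 'tau': array([ 7.66726134e-04, -4.64694464e+01,  2.70581961e+01,  1.20385137e-02,
       -2.92930135e-04, -1.49428058e-05]), 'position': array([ 0.19913322, -0.53895324,  0.30304859]), 'tool_rot': array([-1.79896414e+02, -1.53359190e-02,  2.02717015e+01]), 'force': array([-0.55823817,  0.59086205, -0.24897481]), 'torque': array([ 2.68944065e-02, -2.45137725e-05, -1.89657564e-02]), 'finger_gap': 0.08578037848496942}schema error: expected keys dx, dy, dz, wx, wy, wz
schema error: expected keys dx, dy, dz, wx, wy, wz
schema error: expected keys dx, dy, dz, wx, wy, wz
schema error: expected keys dx, dy, dz, wx, wy, wz
```

```bash
python3 -m crank '[{"dx":27,"dy":-20,"dz":0,"wx":0,"wy":0,"wz":0},{"dx":27,"dy":-20,"dz":0,"wx":0,"wy":0,"wz":0},{"dx":27,"dy":-20,"dz":0,"wx":0,"wy":0,"wz":0},{"dx":27,"dy":-20,"dz":0,"wx":0,"wy":0,"wz":0},{"dx":27,"dy":-20,"dz":0,"wx":0,"wy":0,"wz":0},{"dx":27,"dy":-20,"dz":0,"wx":0,"wy":0,"wz":0}]' 1 40
python3 -m crank '[{"dx":27,"dy":-20,"dz":0,"wx":0,"wy":0,"wz":0},{"dx":27,"dy":-20,"dz":0,"wx":0,"wy":0,"wz":0},{"dx":27,"dy":-20,"dz":0,"wx":0,"wy":0,"wz":0},{"dx":27,"dy":-20,"dz":0,"wx":0,"wy":0,"wz":0},{"dx":27,"dy":-20,"dz":0,"wx":0,"wy":0,"wz":0},{"dx":27,"dy":-20,"dz":0,"wx":0,"wy":0,"wz":0}]'
python3 -m crank '[{"dx":15,"dy":-33,"dz":0,"wx":0,"wy":0,"wz":0},{"dx":15,"dy":-33,"dz":0,"wx":0,"wy":0,"wz":0},{"dx":15,"dy":-33,"dz":0,"wx":0,"wy":0,"wz":0},{"dx":15,"dy":-33,"dz":0,"wx":0,"wy":0,"wz":0},{"dx":15,"dy":-33,"dz":0,"wx":0,"wy":0,"wz":0},{"dx":15,"dy":-33,"dz":0,"wx":0,"wy":0,"wz":0},{"dx":15,"dy":-33,"dz":0,"wx":0,"wy":0,"wz":0},{"dx":15,"dy":-33,"dz":0,"wx":0,"wy":0,"wz":0}]'
python3 -m crank '[{"dx":16,"dy":-36,"dz":0,"wx":0,"wy":0,"wz":0},{"dx":0,"dy":0,"dz":0,"wx":0,"wy":0,"wz":-5},{"dx":0,"dy":0,"dz":0,"wx":0,"wy":0,"wz":-5},{"dx":0,"dy":0,"dz":0,"wx":0,"wy":0,"wz":-5},{"dx":0,"dy":0,"dz":0,"wx":0,"wy":0,"wz":-5},{"dx":0,"dy":0,"dz":0,"wx":0,"wy":0,"wz":0}]'
cat >> h.py <<'E'
C=np.array([.505,.1795])
def st():
    s=read_state(); p=s['position']; d=p[:2]-C; yaw=s['tool_rot'][2]; y=np.radians(yaw)
    tx=np.array([np.cos(y),np.sin(y)]); ty=np.array([np.sin(y),-np.cos(y)]); v=-d*1000; F=s['force'][:2]
    print('t %.2f p %s rot %s theta %.1f rho %.1f | axis in tool dx %.1f dy %.1f | F tool x %.1f y %.1f z %.1f | q6 %.0f gap %.3f'%(s['time'],p.round(4),s['tool_rot'].round(1),np.degrees(np.arctan2(d[1],d[0])),np.hypot(*d)*1000,v@tx,v@ty,F@tx,F@ty,s['force'][2],s['joint_pos'][5],s['finger_gap']))
def mark(show=None):
    c=cam('top'); hsv=cv2.cvtColor(c['pixels'],cv2.COLOR_RGB2HSV)
    X=np.array([plane(c,u,v,.068) for v in range(170,250) for u in range(170,270)]).reshape(80,100,3)
    x=(X[...,:2]-C)@np.eye(2); d=np.hypot(x[...,0],x[...,1]); a=np.degrees(np.arctan2(x[...,1],x[...,0]))
    V=hsv[170:250,170:270,2]; k=(d>.037)&(d<.0435)&(V>205)&(hsv[170:250,170:270,1]<60)
    print('mark angles',sorted(a[k].astype(int)))
    if show: cv2.imwrite(show,cv2.resize(c['pixels'][150:270,150:290,::-1],None,fx=5,fy=5,interpolation=cv2.INTER_CUBIC))
E
python3 -c "
from h import *
st();mark()"
```

```text
time: 0.6
position: [0.31, -0.369, 0.3035]
tool_rot: [-180.0, 0.0, 20.2]
force: [0.8, 0.2, -0.8]
finger_gap: 0.0126
time: 1.1
position: [0.4204, -0.2003, 0.3036]
tool_rot: [-180.0, 0.0, 20.3]
force: [0.3, -0.4, 0.7]
finger_gap: 0.0002
time: 1.77
position: [0.4406, 0.089, 0.3036]
tool_rot: [-180.0, 0.0, 20.3]
force: [1.3, -0.4, -0.4]
finger_gap: 0.0003
time: 2.27
position: [0.4433, 0.1267, 0.3034]
tool_rot: [-180.0, 0.1, 40.4]
force: [0.5, -0.3, -0.5]
finger_gap: -0.0002
t 2.27 p [0.4433 0.1267 0.3034] rot [-1.80e+02  1.00e-01  4.04e+01] theta -139.5 rho 81.2 | axis in tool dx 81.2 dy -0.2 | F tool x 0.2 y 0.6 z -0.5 | q6 148 gap -0.000
mark angles [np.int64(-129), np.int64(-127), np.int64(-124), np.int64(-124), np.int64(-122), np.int64(-121), np.int64(-119), np.int64(-117), np.int64(-115), np.int64(-113), np.int64(-112), np.int64(-112), np.int64(-110), np.int64(-108), np.int64(-107), np.int64(-105), np.int64(-104), np.int64(-103), np.int64(-102), np.int64(-100), np.int64(-98), np.int64(-97), np.int64(-94), np.int64(-93), np.int64(-90), np.int64(-90), np.int64(-89), np.int64(-86), np.
[... 1381 characters left out ...]
, np.int64(91), np.int64(94), np.int64(94), np.int64(94), np.int64(98), np.int64(98), np.int64(102), np.int64(102), np.int64(103), np.int64(105), np.int64(106), np.int64(107), np.int64(109), np.int64(110), np.int64(111), np.int64(113), np.int64(115), np.int64(117), np.int64(118), np.int64(120), np.int64(120), np.int64(122), np.int64(124), np.int64(125), np.int64(127), np.int64(128), np.int64(129), np.int64(130), np.int64(133), np.int64(133), np.int64(136), np.int64(138), np.int64(138), np.int64(144), np.int64(144), np.int64(146), np.int64(149), np.int64(149), np.int64(152), np.int64(153), np.int64(154), np.int64(155), np.int64(157), np.int64(158), np.int64(160), np.int64(162), np.int64(164)]
```

```bash
python3 -m crank '[{"dx":0,"dy":0,"dz":34,"wx":0,"wy":0,"wz":0},{"dx":0,"dy":0,"dz":34,"wx":0,"wy":0,"wz":0},{"dx":0,"dy":0,"dz":34,"wx":0,"wy":0,"wz":0},{"dx":0,"dy":0,"dz":34,"wx":0,"wy":0,"wz":0},{"dx":0,"dy":0,"dz":24,"wx":0,"wy":0,"wz":0},{"dx":0,"dy":0,"dz":10,"wx":0,"wy":0,"wz":0},{"dx":0,"dy":0,"dz":0,"wx":0,"wy":0,"wz":0}]'
python3 - <<'E'
from h import *
st()
c=cam('scene'); o=C.tolist()+[.06]; q=R(c).T@(np.array(o)-c['origin']); q=c['intrinsics']@(q/q[2]); u,v=q[:2].astype(int); print(u,v)
cv2.imwrite('pics/s1.png',cv2.resize(c['pixels'][v-70:v+50,u-80:u+80,::-1],None,fx=5,fy=5,interpolation=cv2.INTER_CUBIC))
P=cloud(c); 
# gripper lowest points near TCP
p=read_state()['position']; k=(np.hypot(P[...,0]-p[0],P[...,1]-p[1])<.03)&(P[...,2]>.044); print('lowest z',np.sort(P[k][:,2])[:15].round(3) if k.any() else None)
E
```

```text
time: 2.9
position: [0.441, 0.1259, 0.131]
tool_rot: [-179.8, 0.3, 40.1]
force: [1.1, -0.6, 0.1]
finger_gap: 0.0
t 2.90 p [0.441  0.1259 0.131 ] rot [-179.8    0.3   40.1] theta -140.1 rho 83.4 | axis in tool dx 83.4 dy 0.3 | F tool x 0.5 y 1.2 z 0.1 | q6 148 gap 0.000
279 180
lowest z [0.057 0.058 0.058 0.06  0.06  0.061 0.062 0.063 0.064 0.065 0.065 0.066
 0.067 0.068 0.068]
```

View pics/s1.png

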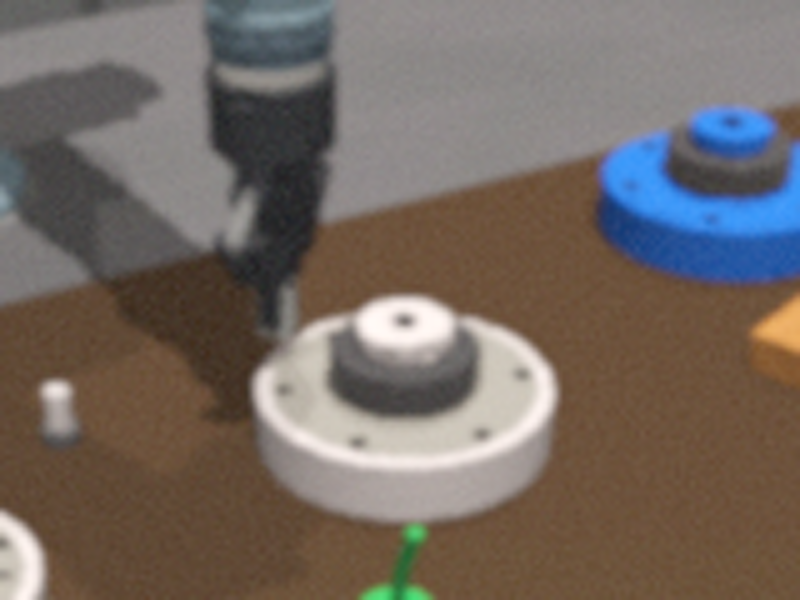

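The tips stand about 57 mm above the bench on the near side of the rim (crop around (280,340)), with nothing touching. I lower 9 mm, then close in on the rim.

```bash
python3 -m crank '[{"dx":5,"dy":0,"dz":8,"wx":0,"wy":0,"wz":0},{"dx":8,"dy":0,"dz":0,"wx":0,"wy":0,"wz":0},{"dx":6,"dy":0,"dz":0,"wx":0,"wy":0,"wz":0},{"dx":3,"dy":0,"dz":0,"wx":0,"wy":0,"wz":0},{"dx":0,"dy":0,"dz":0,"wx":0,"wy":0,"wz":0}]'; python3 -c "
from h import *
st()"
python3 -m crank '[{"dx":2,"dy":0,"dz":0,"wx":0,"wy":0,"wz":0},{"dx":0,"dy":0,"dz":0,"wx":0,"wy":0,"wz":0}]'; python3 -c "
from h import *
st()"
python3 -m crank '[{"dx":2,"dy":0,"dz":0,"wx":0,"wy":0,"wz":0},{"dx":0,"dy":0,"dz":0,"wx":0,"wy":0,"wz":0}]'; python3 -c "
from h import *
st()"
```

```text
time: 3.37
position: [0.4619, 0.1414, 0.1266]
tool_rot: [179.9, -0.1, 40.3]
force: [-0.3, -0.5, 0.8]
finger_gap: -0.0002
t 3.37 p [0.4619 0.1414 0.1266] rot [ 1.799e+02 -1.000e-01  4.030e+01] theta -138.6 rho 57.5 | axis in tool dx 57.5 dy -1.2 | F tool x -0.5 y 0.2 z 0.8 | q6 149 gap -0.000
time: 3.53
position: [0.4621, 0.1422, 0.1261]
tool_rot: [180.0, -0.0, 40.3]
force: [1.1, -0.3, -0.3]
finger_gap: -0.0002
t 3.53 p [0.4621 0.1422 0.1261] rot [180.   -0.   40.3] theta -139.0 rho 56.8 | axis in tool dx 56.8 dy -0.8 | F tool x 0.6 y 1.0 z -0.3 | q6 149 gap -0.000
time: 3.7
position: [0.4624, 0.1426, 0.1257]
tool_rot: [180.0, 0.2, 40.3]
force: [-3.6, -3.4, 2.8]
finger_gap: -0.0002
t 3.70 p [0.4624 0.1426 0.1257] rot [180.    0.2  40.3] theta -139.1 rho 56.3 | axis in tool dx 56.3 dy -0.6 | F tool x -4.9 y 0.3 z 2.8 | q6 149 gap -0.000
```

```bash
python3 -m crank '[{"dx":1.5,"dy":0,"dz":0,"wx":0,"wy":0,"wz":0},{"dx":0,"dy":0,"dz":0,"wx":0,"wy":0,"wz":0},{"dx":0,"dy":0,"dz":0,"wx":0,"wy":0,"wz":0}]'; python3 -c "
from h import *
st()"
python3 -m crank '[{"dx":0.2,"dy":4.7,"dz":0,"wx":0,"wy":0,"wz":-5},{"dx":0.2,"dy":4.7,"dz":0,"wx":0,"wy":0,"wz":-5},{"dx":0.2,"dy":4.7,"dz":0,"wx":0,"wy":0,"wz":-5},{"dx":0.2,"dy":4.7,"dz":0,"wx":0,"wy":0,"wz":-5},{"dx":0.2,"dy":4.7,"dz":0,"wx":0,"wy":0,"wz":-5},{"dx":0.2,"dy":4.7,"dz":0,"wx":0,"wy":0,"wz":-5},{"dx":0.2,"dy":4.7,"dz":0,"wx":0,"wy":0,"wz":-5},{"dx":0.2,"dy":4.7,"dz":0,"wx":0,"wy":0,"wz":-5}]'
python3 -c "
from h import *
st()"
```

```text
time: 3.95
position: [0.4625, 0.1428, 0.1254]
tool_rot: [180.0, 0.3, 40.2]
force: [-5.8, -7.1, 5.5]
finger_gap: -0.0006
t 3.95 p [0.4625 0.1428 0.1254] rot [180.    0.3  40.2] theta -139.2 rho 56.2 | axis in tool dx 56.2 dy -0.5 | F tool x -9.0 y 1.7 z 5.5 | q6 150 gap -0.001
time: 4.62
position: [0.4953, 0.1242, 0.1253]
tool_rot: [-179.9, 0.3, 80.5]
force: [-3.3, -5.9, 0.6]
finger_gap: -0.0
t 4.62 p [0.4953 0.1242 0.1253] rot [-179.9    0.3   80.5] theta -100.0 rho 56.1 | axis in tool dx 56.1 dy 0.4 | F tool x -6.4 y -2.3 z 0.6 | q6 107 gap -0.000
```

```bash
python3 -m crank '[{"dx":0.7,"dy":4.7,"dz":0,"wx":0,"wy":0,"wz":-5},{"dx":0.2,"dy":4.7,"dz":0,"wx":0,"wy":0,"wz":-5},{"dx":0.2,"dy":4.7,"dz":0,"wx":0,"wy":0,"wz":-5},{"dx":0.2,"dy":4.7,"dz":0,"wx":0,"wy":0,"wz":-5},{"dx":0.2,"dy":4.7,"dz":0,"wx":0,"wy":0,"wz":-5},{"dx":0.2,"dy":4.7,"dz":0,"wx":0,"wy":0,"wz":-5},{"dx":0.2,"dy":4.7,"dz":0,"wx":0,"wy":0,"wz":-5},{"dx":0.2,"dy":4.7,"dz":0,"wx":0,"wy":0,"wz":-5}]'
python3 - <<'E'
from h import *
st(); mark('pics/t2.png')
E
```

```text
time: 5.28
position: [0.5334, 0.1314, 0.1254]
tool_rot: [-179.9, 0.2, 120.4]
force: [2.1, -5.6, -2.6]
finger_gap: -0.0002
t 5.28 p [0.5334 0.1314 0.1254] rot [-179.9    0.2  120.4] theta -59.4 rho 55.8 | axis in tool dx 55.8 dy -0.1 | F tool x -5.9 y -1.0 z -2.6 | q6 67 gap -0.000
mark angles [np.int64(-179), np.int64(-179), np.int64(-175), np.int64(-175), np.int64(-164), np.int64(-158), np.int64(-157), np.int64(-153), np.int64(-148), np.int64(-147), np.int64(-142), np.int64(-140), np.int64(-138), np.int64(-137), np.int64(-135), np.int64(-132), np.int64(-129), np.int64(-127), np.int64(-42), np.int64(-34), np.int64(-31), np.int64(-29), np.int64(-23), np.int64(-22), np.int64(-20), np.int64(-18), np.int64(-18), np.int64(-17), np.int64(-15), np.int64(-13), np.int64(-12), np.int64(-9), np.int64(-8), np.int64(-7), np.int64(-3), np.int64(14), np.int64(14), np.int64(17), np.int64(21), np.int64(22), np.int64(23), np.int64(25), np.int64(27), np.int64(29), np.int64(30), np.int64(34), np.int64(36), np.int64(37), np.int64(39), np.int64(41), np.int64(42), np.int64(47), np.int64(50), np.int64(53), np.int64(60), np.int64(61), np.int64(63), np.int64(64), np.int64(69), np.int64(71), np.int64(73), np.int64(75), np.int64(76), np.int64(79), np.int64(82), np.int64(86), np.int64(87), np.int64(90), np.int64(94), np.int64(94), np.int64(98), np.int64(102), np.int64(105), np.int64(106), np.int64(107), np.int64(110), np.int64(111), np.int64(113), np.int64(117), np.int64(120), np.int64(122), np.int64(124), np.int64(125), np.int64(127), np.int64(128), np.int64(129), np.int64(130), np.int64(133), np.int64(133), np.int64(136), np.int64(138), np.int64(155), np.int64(157), np.int64(162), np.int64(167), np.int64(169), np.int64(170), np.int64(171), np.int64(172), np.int64(173), np.int64(175), np.int64(176), np.int64(177)]
```

View pics/t2.png

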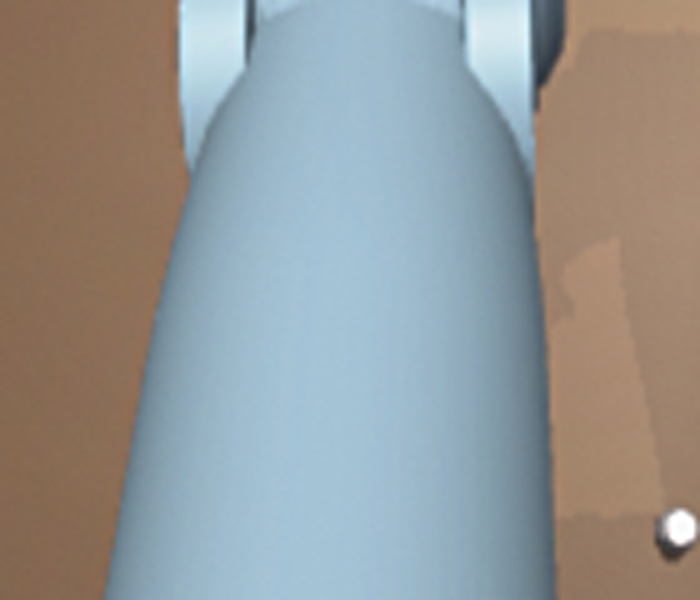

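The arm hides the ring from the top camera, so I'll use the scene camera for the mark.

```bash
cat >> h.py <<'E'
def smark(show=None):
    c=cam('scene'); P=cloud(c); hsv=cv2.cvtColor(c['pixels'],cv2.COLOR_RGB2HSV)
    Q=P-np.array([*C,0]); d=np.hypot(Q[...,0],Q[...,1]); a=np.degrees(np.arctan2(Q[...,1],Q[...,0]))
    k=(d>.032)&(d<.049)&(Q[...,2]>.048)&(Q[...,2]<.074)&(hsv[...,1]<80)
    V=hsv[...,2]; md=np.median(V[k]); kk=k&(V>max(110,md+45)); o=np.argsort(a[kk])
    print('n',k.sum(),'med',md,'ang/z/V',[(int(x),int(z*1000),int(v)) for x,z,v in zip(a[kk][o],Q[...,2][kk][o],V[kk][o])])
    q=R(c).T@(np.array([*C,.068])-c['origin']); q=c['intrinsics']@(q/q[2]); u,v=q[:2].astype(int)
    if show: cv2.imwrite(show,cv2.resize(c['pixels'][v-40:v+35,u-50:u+50,::-1],None,fx=7,fy=7,interpolation=cv2.INTER_CUBIC))
E
python3 -m crank '[{"dx":1.0,"dy":4.7,"dz":0,"wx":0,"wy":0,"wz":-5},{"dx":0.2,"dy":4.7,"dz":0,"wx":0,"wy":0,"wz":-5},{"dx":0.2,"dy":4.7,"dz":0,"wx":0,"wy":0,"wz":-5},{"dx":0.2,"dy":4.7,"dz":0,"wx":0,"wy":0,"wz":-5},{"dx":0.2,"dy":4.7,"dz":0,"wx":0,"wy":0,"wz":-5},{"dx":0.2,"dy":4.7,"dz":0,"wx":0,"wy":0,"wz":-5},{"dx":0.2,"dy":4.7,"dz":0,"wx":0,"wy":0,"wz":-5},{"dx":0.2,"dy":4.7,"dz":0,"wx":0,"wy":0,"wz":-5}]'
python3 - <<'E'
from h import *
st(); smark('pics/s3.png')
E
```

```text
time: 6.0
position: [0.5576, 0.1617, 0.1261]
tool_rot: [180.0, 0.2, 160.4]
force: [0.9, -2.6, -0.3]
finger_gap: -0.0001
t 6.00 p [0.5576 0.1617 0.1261] rot [180.    0.2 160.4] theta -18.8 rho 55.5 | axis in tool dx 55.5 dy -0.8 | F tool x -1.8 y -2.1 z -0.3 | q6 30 gap -0.000
n 186 med 68.0 ang/z/V [(-93, 67, 114), (-91, 67, 117), (-89, 57, 125), (-87, 54, 125), (-86, 48, 121), (-85, 67, 144), (-84, 68, 129), (-82, 64, 128), (-82, 54, 119), (-82, 67, 125), (-82, 63, 120), (-81, 67, 139), (-80, 67, 128), (-77, 67, 128), (-76, 68, 119), (-70, 70, 119), (36, 55, 133), (38, 61, 123), (39, 57, 125), (40, 50, 127), (41, 63, 123), (42, 66, 120), (47, 53, 176), (48, 57, 174), (49, 49, 176), (49, 59, 172), (50, 63, 175), (57, 63, 163)]
```

View pics/s3.png

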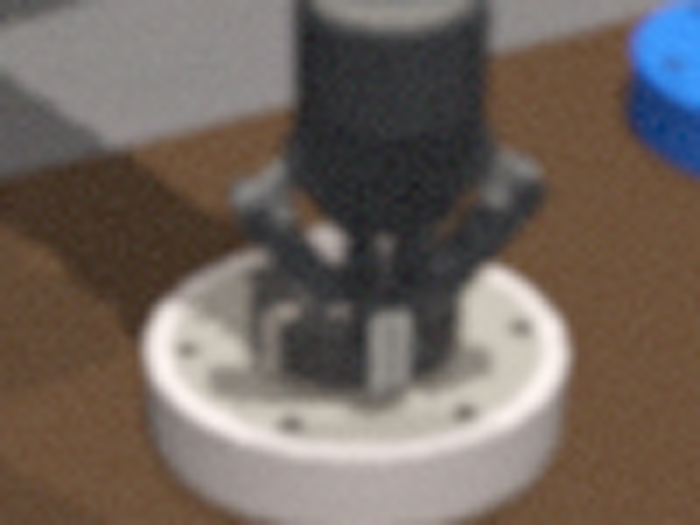

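The white rim mark is at (270,330) in the crop, about -83°, where 156° + 120° gives -84°. The ring follows the finger without slip. Press has dropped to about 2 N, so I add pressure and carry on.

```bash
python3 -m crank '[{"dx":1.7,"dy":0,"dz":0,"wx":0,"wy":0,"wz":0},{"dx":0.3,"dy":4.7,"dz":0,"wx":0,"wy":0,"wz":-5},{"dx":0.2,"dy":4.7,"dz":0,"wx":0,"wy":0,"wz":-5},{"dx":0.3,"dy":4.7,"dz":0,"wx":0,"wy":0,"wz":-5},{"dx":0.2,"dy":4.7,"dz":0,"wx":0,"wy":0,"wz":-5},{"dx":0.2,"dy":4.7,"dz":0,"wx":0,"wy":0,"wz":-5}]'
python3 -c "
from h import *
st()"
python3 -m crank '[{"dx":0.4,"dy":4.7,"dz":0,"wx":0,"wy":0,"wz":-5},{"dx":0.2,"dy":4.7,"dz":0,"wx":0,"wy":0,"wz":-5},{"dx":0.3,"dy":4.7,"dz":0,"wx":0,"wy":0,"wz":-5},{"dx":0.2,"dy":4.7,"dz":0,"wx":0,"wy":0,"wz":-5},{"dx":0.2,"dy":4.7,"dz":0,"wx":0,"wy":0,"wz":-5}]'
python3 -c "
from h import *
st();smark()"
```

```text
time: 6.55
position: [0.5597, 0.1858, 0.1265]
tool_rot: [-180.0, 0.3, -174.7]
force: [5.2, -1.3, -3.3]
finger_gap: 0.0
t 6.55 p [0.5597 0.1858 0.1265] rot [-180.     0.3 -174.7] theta 6.5 rho 55.1 | axis in tool dx 55.1 dy -1.2 | F tool x -5.0 y -1.8 z -3.3 | q6 7 gap 0.000
time: 6.97
position: [0.5517, 0.2086, 0.1265]
tool_rot: [-180.0, 0.2, -149.7]
force: [4.0, -0.3, -1.8]
finger_gap: -0.0001
t 6.97 p [0.5517 0.2086 0.1265] rot [-180.     0.2 -149.7] theta 31.9 rho 55.0 | axis in tool dx 55.0 dy -1.5 | F tool x -3.3 y -2.3 z -1.8 | q6 -16 gap -0.000
n 258 med 75.0 ang/z/V [(-165, 68, 199), (-161, 65, 156), (-159, 68, 210), (-157, 66, 132), (-155, 66, 198), (-150, 67, 142), (-147, 67, 131), (-147, 65, 126), (-146, 68, 124), (-145, 67, 173), (-132, 62, 134), (-114, 67, 136), (-113, 64, 131), (-109, 62, 127), (-107, 59, 126), (-41, 70, 151), (-41, 66, 159), (-40, 66, 140), (-37, 67, 211), (-36, 58, 149), (-36, 66, 186), (-36, 52, 136), (-36, 56, 150), (-36, 49, 134), (-36, 65, 155), (-33, 67, 210), (-32, 68, 220), (-32, 67, 195), (-32, 64, 157), (-32, 60, 151), (-32, 57, 150), (-32, 55, 141), (-32, 51, 134), (-28, 67, 158), (-28, 67, 188), (-28, 68, 183), (-23, 66, 129), (-23, 67, 132)]
```

Mark is at about -34°, where -33° is expected. Still no slip.

```bash
python3 -m crank '[{"dx":1.2,"dy":4.5,"dz":0,"wx":0,"wy":0,"wz":-5},{"dx":0.3,"dy":4.6,"dz":0,"wx":0,"wy":0,"wz":-5},{"dx":0.3,"dy":4.6,"dz":0,"wx":0,"wy":0,"wz":-5},{"dx":0.3,"dy":4.6,"dz":0,"wx":0,"wy":0,"wz":-5},{"dx":0.3,"dy":4.6,"dz":0,"wx":0,"wy":0,"wz":-5},{"dx":0.3,"dy":4.6,"dz":0,"wx":0,"wy":0,"wz":-5},{"dx":0.3,"dy":4.6,"dz":0,"wx":0,"wy":0,"wz":-5}]'
python3 -c "
from h import *
st()"
python3 -m crank '[{"dx":0.5,"dy":4.6,"dz":0,"wx":0,"wy":0,"wz":-5},{"dx":0.3,"dy":4.6,"dz":0,"wx":0,"wy":0,"wz":-5},{"dx":0.3,"dy":4.6,"dz":0,"wx":0,"wy":0,"wz":-5},{"dx":0.3,"dy":4.6,"dz":0,"wx":0,"wy":0,"wz":-5},{"dx":0.3,"dy":4.6,"dz":0,"wx":0,"wy":0,"wz":-5},{"dx":0.3,"dy":4.6,"dz":0,"wx":0,"wy":0,"wz":-5},{"dx":0.3,"dy":4.6,"dz":0,"wx":0,"wy":0,"wz":-5}]'
python3 -c "
from h import *
st();smark()"
```

```text
time: 7.6
position: [0.5268, 0.2299, 0.1266]
tool_rot: [-179.9, 0.3, -114.7]
force: [3.2, 4.2, -1.3]
finger_gap: 0.0003
t 7.60 p [0.5268 0.2299 0.1266] rot [-179.9    0.3 -114.7] theta 66.6 rho 54.9 | axis in tool dx 54.9 dy -1.3 | F tool x -5.1 y -1.2 z -1.3 | q6 -48 gap 0.000
time: 8.18
position: [0.4939, 0.2335, 0.1265]
tool_rot: [-179.9, 0.3, -79.7]
force: [-0.0, 6.2, 0.4]
finger_gap: -0.0002
t 8.18 p [0.4939 0.2335 0.1265] rot [-179.9    0.3  -79.7] theta 101.6 rho 55.1 | axis in tool dx 55.1 dy -1.3 | F tool x -6.1 y -1.1 z 0.4 | q6 -82 gap -0.000
n 306 med 90.0 ang/z/V [(-165, 68, 204), (-161, 67, 212), (-158, 67, 173), (-155, 67, 169), (-153, 66, 148), (-152, 68, 196), (-146, 68, 149), (-143, 68, 178), (-136, 67, 153), (24, 67, 148), (26, 59, 151), (27, 67, 167), (27, 68, 172), (28, 51, 158), (28, 48, 159), (29, 54, 156), (29, 68, 178), (30, 61, 151), (31, 64, 161), (31, 68, 183), (31, 58, 167), (31, 68, 196), (34, 68, 193), (34, 63, 174), (34, 49, 177), (35, 66, 171), (36, 52, 171), (36, 68, 175), (36, 58, 168), (41, 66, 147), (43, 67, 171), (44, 68, 139), (45, 66, 172), (45, 61, 148), (47, 66, 162), (51, 51, 172), (56, 52, 165), (99, 67, 142)]
```

Mark at about 35°, where 37° is expected. I extend this stroke by another 55°.

```bash
python3 -m crank '[{"dx":0.3,"dy":4.7,"dz":0,"wx":0,"wy":0,"wz":-5},{"dx":0.2,"dy":4.7,"dz":0,"wx":0,"wy":0,"wz":-5},{"dx":0.3,"dy":4.7,"dz":0,"wx":0,"wy":0,"wz":-5},{"dx":0.2,"dy":4.7,"dz":0,"wx":0,"wy":0,"wz":-5},{"dx":0.3,"dy":4.7,"dz":0,"wx":0,"wy":0,"wz":-5},{"dx":0.2,"dy":4.7,"dz":0,"wx":0,"wy":0,"wz":-5}]'
python3 -c "
from h import *
st()"
python3 -m crank '[{"dx":0.3,"dy":4.7,"dz":0,"wx":0,"wy":0,"wz":-5},{"dx":0.2,"dy":4.7,"dz":0,"wx":0,"wy":0,"wz":-5},{"dx":0.3,"dy":4.7,"dz":0,"wx":0,"wy":0,"wz":-5},{"dx":0.2,"dy":4.7,"dz":0,"wx":0,"wy":0,"wz":-5},{"dx":0.3,"dy":4.7,"dz":0,"wx":0,"wy":0,"wz":-5},{"dx":0,"dy":0,"dz":0,"wx":0,"wy":0,"wz":0}]'
python3 -c "
from h import *
st();smark()"
```

```text
time: 8.73
position: [0.4678, 0.2208, 0.1264]
tool_rot: [-179.8, 0.2, -49.7]
force: [-0.6, 3.9, 1.3]
finger_gap: -0.0005
t 8.73 p [0.4678 0.2208 0.1264] rot [-179.8    0.2  -49.7] theta 132.0 rho 55.6 | axis in tool dx 55.6 dy -1.6 | F tool x -3.4 y -2.0 z 1.3 | q6 -112 gap -0.000
time: 9.23
position: [0.4529, 0.2002, 0.1257]
tool_rot: [180.0, 0.2, -24.9]
force: [-3.3, 0.5, 1.4]
finger_gap: -0.0
t 9.23 p [0.4529 0.2002 0.1257] rot [180.    0.2 -24.9] theta 158.3 rho 56.1 | axis in tool dx 56.0 dy -3.1 | F tool x -3.2 y 0.9 z 1.4 | q6 -139 gap -0.000
n 303 med 89.0 ang/z/V [(-168, 66, 183), (-162, 66, 193), (-157, 68, 142), (-150, 68, 181), (-144, 67, 161), (37, 54, 138), (43, 48, 148), (48, 56, 175), (48, 49, 181), (48, 70, 144), (49, 52, 177), (50, 62, 174), (51, 58, 174), (56, 63, 177), (62, 67, 162), (63, 63, 179), (67, 69, 163), (71, 67, 168), (71, 67, 157), (73, 66, 184), (75, 67, 181), (76, 68, 210), (77, 69, 204), (79, 67, 202), (80, 67, 198), (85, 68, 213), (85, 66, 210), (90, 68, 201), (93, 65, 204), (97, 68, 180), (100, 65, 189), (152, 73, 177)]
```

Stroke 1 is done at about 295°. Now I back off 20 mm and orbit clockwise in the air to the start side.

```bash
python3 -m crank '[{"dx":-8,"dy":0,"dz":0,"wx":0,"wy":0,"wz":0},{"dx":-14,"dy":-3,"dz":0,"wx":0,"wy":0,"wz":0},{"dx":0,"dy":0,"dz":0,"wx":0,"wy":0,"wz":0}]'
python3 -c "
from h import *
st()"
for i in 1 2; do python3 -m crank '[{"dx":0.6,"dy":-9.3,"dz":0,"wx":0,"wy":0,"wz":7},{"dx":0.6,"dy":-9.3,"dz":0,"wx":0,"wy":0,"wz":7},{"dx":0.6,"dy":-9.3,"dz":0,"wx":0,"wy":0,"wz":7},{"dx":0.6,"dy":-9.3,"dz":0,"wx":0,"wy":0,"wz":7},{"dx":0.6,"dy":-9.3,"dz":0,"wx":0,"wy":0,"wz":7},{"dx":0.6,"dy":-9.3,"dz":0,"wx":0,"wy":0,"wz":7},{"dx":0.6,"dy":-9.3,"dz":0,"wx":0,"wy":0,"wz":7},{"dx":0.6,"dy":-9.3,"dz":0,"wx":0,"wy":0,"wz":7}]' >/dev/null
python3 -c "
from h import *
st()"; done; python3 -c "
from h import *
smark()"
```

```text
time: 9.53
position: [0.4334, 0.2135, 0.1256]
tool_rot: [180.0, 0.1, -24.7]
force: [-0.0, 0.6, -0.4]
finger_gap: -0.0001
t 9.53 p [0.4334 0.2135 0.1256] rot [ 1.80e+02  1.00e-01 -2.47e+01] theta 154.6 rho 79.2 | axis in tool dx 79.2 dy 0.9 | F tool x -0.3 y -0.5 z -0.4 | q6 -137 gap -0.000
t 10.20 p [0.4931 0.2566 0.1259] rot [-180.    -0.   -81.1] theta 98.8 rho 78.0 | axis in tool dx 78.0 dy 0.2 | F tool x -1.2 y 0.2 z 0.2 | q6 -78 gap -0.000
t 10.87 p [0.5611 0.2329 0.1258] rot [-180.     0.  -137.1] theta 43.6 rho 77.5 | axis in tool dx 77.5 dy -0.9 | F tool x 0.0 y -0.5 z 0.9 | q6 -26 gap -0.000
n 303 med 87.0 ang/z/V [(-167, 67, 202), (-160, 67, 210), (-157, 67, 166), (-155, 67, 168), (-152, 68, 196), (-152, 67, 148), (-148, 67, 149), (-147, 67, 177), (-138, 67, 150), (-137, 68, 133), (-129, 64, 134), (76, 66, 144), (78, 67, 147), (79, 68, 149), (80, 66, 144), (81, 66, 142), (82, 68, 164), (84, 69, 153), (88, 68, 144), (92, 67, 149)]
```

```bash
for i in 1 2 3; do python3 -m crank '[{"dx":0.6,"dy":-9.3,"dz":0,"wx":0,"wy":0,"wz":7},{"dx":0.6,"dy":-9.3,"dz":0,"wx":0,"wy":0,"wz":7},{"dx":0.6,"dy":-9.3,"dz":0,"wx":0,"wy":0,"wz":7},{"dx":0.6,"dy":-9.3,"dz":0,"wx":0,"wy":0,"wz":7},{"dx":0.6,"dy":-9.3,"dz":0,"wx":0,"wy":0,"wz":7},{"dx":0.6,"dy":-9.3,"dz":0,"wx":0,"wy":0,"wz":7},{"dx":0.6,"dy":-9.3,"dz":0,"wx":0,"wy":0,"wz":7},{"dx":0.6,"dy":-9.3,"dz":0,"wx":0,"wy":0,"wz":7}]' >/dev/null; done
python3 -m crank '[{"dx":0.6,"dy":-9.3,"dz":0,"wx":0,"wy":0,"wz":7},{"dx":0,"dy":0,"dz":0,"wx":0,"wy":0,"wz":0}]'>/dev/null
python3 -c "
from h import *
st();smark('pics/s4.png')"
```

```text
t 13.08 p [0.4521 0.1245 0.1257] rot [-1.799e+02  1.000e-01  4.830e+01] theta -133.9 rho 76.3 | axis in tool dx 76.2 dy 3.0 | F tool x 0.0 y 0.1 z -0.0 | q6 139 gap 0.000
n 296 med 95.0 ang/z/V [(-165, 68, 208), (-163, 66, 213), (-161, 65, 176), (-159, 65, 177), (-155, 66, 197), (-148, 68, 149), (-148, 67, 150), (-147, 67, 178), (-136, 67, 150), (38, 50, 149), (47, 64, 173), (48, 53, 178), (49, 59, 173), (50, 55, 173), (55, 67, 146), (59, 61, 174), (63, 67, 162), (65, 62, 181), (69, 68, 163), (70, 67, 183), (71, 67, 158), (73, 67, 169), (75, 66, 180), (79, 68, 201), (80, 66, 201), (81, 67, 198), (83, 64, 211), (84, 67, 207), (88, 67, 213), (88, 68, 202), (93, 66, 195), (96, 67, 193), (97, 68, 184)]
```

View pics/s4.png

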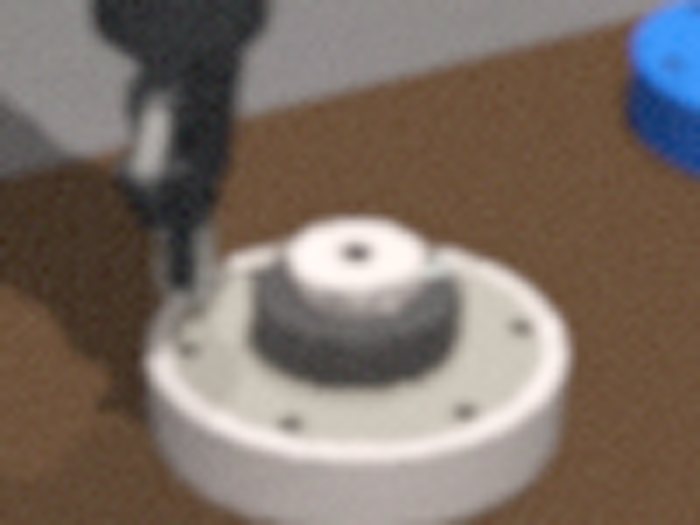

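The mark shows at (440,262), about 87°, so roughly 290° is done. Stroke 2 next.

```bash
python3 -m crank '[{"dx":7,"dy":3,"dz":0,"wx":0,"wy":0,"wz":0},{"dx":7,"dy":0,"dz":0,"wx":0,"wy":0,"wz":0},{"dx":4,"dy":0,"dz":0,"wx":0,"wy":0,"wz":0},{"dx":2,"dy":0,"dz":0,"wx":0,"wy":0,"wz":0},{"dx":1.5,"dy":0,"dz":0,"wx":0,"wy":0,"wz":0},{"dx":1.5,"dy":0,"dz":0,"wx":0,"wy":0,"wz":0},{"dx":0,"dy":0,"dz":0,"wx":0,"wy":0,"wz":0}]'>/dev/null; python3 -c "
from h import *
st()"
```

```text
t 13.72 p [0.4696 0.1362 0.1253] rot [179.9   0.5  48.3] theta -129.3 rho 55.9 | axis in tool dx 55.9 dy -2.4 | F tool x -11.6 y 1.8 z 7.6 | q6 141 gap 0.000
```

```bash
python3 -m crank '[{"dx":0,"dy":4.3,"dz":0,"wx":0,"wy":0,"wz":-5},{"dx":0.2,"dy":4.5,"dz":0,"wx":0,"wy":0,"wz":-5},{"dx":0.3,"dy":4.6,"dz":0,"wx":0,"wy":0,"wz":-5},{"dx":0.3,"dy":4.6,"dz":0,"wx":0,"wy":0,"wz":-5},{"dx":0.3,"dy":4.6,"dz":0,"wx":0,"wy":0,"wz":-5},{"dx":0.3,"dy":4.6,"dz":0,"wx":0,"wy":0,"wz":-5},{"dx":0.3,"dy":4.6,"dz":0,"wx":0,"wy":0,"wz":-5},{"dx":0.3,"dy":4.6,"dz":0,"wx":0,"wy":0,"wz":-5}]' >/dev/null
python3 -c "
from h import *
st()"
python3 -m crank '[{"dx":0.5,"dy":4.6,"dz":0,"wx":0,"wy":0,"wz":-5},{"dx":0.3,"dy":4.6,"dz":0,"wx":0,"wy":0,"wz":-5},{"dx":0.3,"dy":4.6,"dz":0,"wx":0,"wy":0,"wz":-5},{"dx":0.3,"dy":4.6,"dz":0,"wx":0,"wy":0,"wz":-5},{"dx":0.3,"dy":4.6,"dz":0,"wx":0,"wy":0,"wz":-5},{"dx":0.3,"dy":4.6,"dz":0,"wx":0,"wy":0,"wz":-5}]' >/dev/null
python3 -c "
from h import *
st()"
```

```text
t 14.38 p [0.5042 0.1236 0.1252] rot [-179.8    0.4   88.5] theta -90.8 rho 55.9 | axis in tool dx 55.9 dy -0.7 | F tool x -8.0 y -0.9 z 0.8 | q6 98 gap -0.000
t 14.88 p [0.5323 0.1309 0.1252] rot [-179.9    0.3  118.5] theta -60.6 rho 55.7 | axis in tool dx 55.7 dy -0.9 | F tool x -5.7 y -1.7 z -2.2 | q6 69 gap -0.000
```

```bash
python3 -m crank '[{"dx":1.2,"dy":4.6,"dz":0,"wx":0,"wy":0,"wz":-5},{"dx":0.5,"dy":4.6,"dz":0,"wx":0,"wy":0,"wz":-5},{"dx":0.4,"dy":4.6,"dz":0,"wx":0,"wy":0,"wz":-5},{"dx":0.4,"dy":4.6,"dz":0,"wx":0,"wy":0,"wz":-5},{"dx":0.4,"dy":4.6,"dz":0,"wx":0,"wy":0,"wz":-5},{"dx":0.4,"dy":4.6,"dz":0,"wx":0,"wy":0,"wz":-5}]' >/dev/null
python3 -c "
from h import *
st()"
python3 -m crank '[{"dx":0.8,"dy":4.6,"dz":0,"wx":0,"wy":0,"wz":-5},{"dx":0.4,"dy":4.6,"dz":0,"wx":0,"wy":0,"wz":-5},{"dx":0.4,"dy":4.6,"dz":0,"wx":0,"wy":0,"wz":-5},{"dx":0.4,"dy":4.6,"dz":0,"wx":0,"wy":0,"wz":-5},{"dx":0.4,"dy":4.6,"dz":0,"wx":0,"wy":0,"wz":-5},{"dx":0.4,"dy":4.6,"dz":0,"wx":0,"wy":0,"wz":-5}]' >/dev/null
python3 -c "
from h import *
st();smark()"
```

```text
t 15.38 p [0.5529 0.1518 0.1256] rot [-179.9    0.3  148.5] theta -30.0 rho 55.3 | axis in tool dx 55.3 dy -1.5 | F tool x -7.5 y -1.7 z -3.9 | q6 41 gap 0.000
t 15.88 p [0.5601 0.1799 0.1262] rot [-179.9    0.4  178.5] theta 0.4 rho 55.1 | axis in tool dx 55.0 dy -1.8 | F tool x -6.7 y -1.3 z -4.0 | q6 13 gap -0.000
n 192 med 67.0 ang/z/V [(-165, 68, 144), (-161, 67, 160), (-159, 66, 144), (-152, 67, 166), (-149, 68, 159), (-147, 68, 151), (-144, 66, 135), (-144, 67, 149), (-144, 68, 151), (-137, 68, 122)]
```

```bash
python3 -m crank '[{"dx":0.6,"dy":4.4,"dz":0,"wx":0,"wy":0,"wz":-5},{"dx":0.4,"dy":4.5,"dz":0,"wx":0,"wy":0,"wz":-5},{"dx":0.4,"dy":4.5,"dz":0,"wx":0,"wy":0,"wz":-5},{"dx":0.4,"dy":4.5,"dz":0,"wx":0,"wy":0,"wz":-5},{"dx":0.4,"dy":4.5,"dz":0,"wx":0,"wy":0,"wz":-5},{"dx":0.4,"dy":4.5,"dz":0,"wx":0,"wy":0,"wz":-5},{"dx":0.4,"dy":4.5,"dz":0,"wx":0,"wy":0,"wz":-5}]' >/dev/null
python3 -c "
from h import *
st()"
python3 -m crank '[{"dx":0.5,"dy":4.6,"dz":0,"wx":0,"wy":0,"wz":-5},{"dx":0.4,"dy":4.6,"dz":0,"wx":0,"wy":0,"wz":-5},{"dx":0.4,"dy":4.6,"dz":0,"wx":0,"wy":0,"wz":-5},{"dx":0.4,"dy":4.6,"dz":0,"wx":0,"wy":0,"wz":-5},{"dx":0.4,"dy":4.6,"dz":0,"wx":0,"wy":0,"wz":-5},{"dx":0.4,"dy":4.6,"dz":0,"wx":0,"wy":0,"wz":-5},{"dx":0.4,"dy":4.6,"dz":0,"wx":0,"wy":0,"wz":-5}]' >/dev/null
python3 -c "
from h import *
st();smark()"
```

```text
t 16.52 p [0.55   0.2108 0.1264] rot [-179.9    0.4 -146.4] theta 34.8 rho 54.8 | axis in tool dx 54.8 dy -1.2 | F tool x -6.5 y -2.6 z -3.6 | q6 -19 gap -0.000
t 17.10 p [0.5237 0.231  0.1264] rot [-179.8    0.4 -111.4] theta 70.1 rho 54.8 | axis in tool dx 54.8 dy -1.4 | F tool x -6.6 y -1.4 z -3.2 | q6 -51 gap -0.000
n 304 med 86.5 ang/z/V [(-166, 67, 206), (-160, 67, 210), (-160, 66, 171), (-156, 66, 198), (-152, 66, 149), (-147, 68, 147), (-147, 66, 174), (-145, 68, 173), (-140, 66, 146), (-127, 64, 135), (-121, 63, 133), (-100, 56, 133), (-93, 68, 148), (-92, 67, 174), (-91, 67, 175), (-90, 67, 147), (-88, 57, 152), (-87, 61, 158), (-87, 67, 184), (-87, 51, 149), (-86, 55, 150), (-86, 65, 163), (-84, 67, 209), (-82, 66, 184), (-80, 57, 143), (-80, 68, 209), (-79, 66, 189), (-79, 51, 145), (-79, 63, 143), (-79, 65, 161), (-78, 65, 181), (-77, 55, 146), (-77, 49, 144), (-77, 68, 176), (-77, 63, 146), (-74, 66, 153), (98, 68, 133)]
```

Mark at about -82°, which is 482° in total. Continuing.

```bash
python3 -m crank '[{"dx":0.5,"dy":4.6,"dz":0,"wx":0,"wy":0,"wz":-5},{"dx":0.3,"dy":4.6,"dz":0,"wx":0,"wy":0,"wz":-5},{"dx":0.3,"dy":4.6,"dz":0,"wx":0,"wy":0,"wz":-5},{"dx":0.3,"dy":4.6,"dz":0,"wx":0,"wy":0,"wz":-5},{"dx":0.3,"dy":4.6,"dz":0,"wx":0,"wy":0,"wz":-5},{"dx":0.3,"dy":4.6,"dz":0,"wx":0,"wy":0,"wz":-5},{"dx":0.3,"dy":4.6,"dz":0,"wx":0,"wy":0,"wz":-5},{"dx":0.3,"dy":4.6,"dz":0,"wx":0,"wy":0,"wz":-5}]' >/dev/null
python3 -c "
from h import *
st()"
python3 -m crank '[{"dx":0.6,"dy":4.7,"dz":0,"wx":0,"wy":0,"wz":-5},{"dx":0.4,"dy":4.7,"dz":0,"wx":0,"wy":0,"wz":-5},{"dx":0.4,"dy":4.7,"dz":0,"wx":0,"wy":0,"wz":-5},{"dx":0.4,"dy":4.7,"dz":0,"wx":0,"wy":0,"wz":-5},{"dx":0.4,"dy":4.7,"dz":0,"wx":0,"wy":0,"wz":-5},{"dx":0.4,"dy":4.7,"dz":0,"wx":0,"wy":0,"wz":-5},{"dx":0.4,"dy":4.7,"dz":0,"wx":0,"wy":0,"wz":-5},{"dx":0.4,"dy":4.7,"dz":0,"wx":0,"wy":0,"wz":-5}]' >/dev/null
python3 -c "
from h import *
st();smark()"
```

```text
t 17.82 p [0.4858 0.2313 0.1264] rot [-179.8    0.3  -71.3] theta 110.3 rho 55.2 | axis in tool dx 55.2 dy -1.6 | F tool x -5.4 y -1.9 z 0.3 | q6 -90 gap -0.000
t 18.48 p [0.4561 0.2063 0.1261] rot [-179.8    0.2  -31.3] theta 151.3 rho 55.8 | axis in tool dx 55.7 dy -2.6 | F tool x -5.1 y -1.0 z 3.0 | q6 -132 gap 0.000
n 308 med 93.0 ang/z/V [(-167, 67, 184), (-156, 69, 192), (-156, 66, 181), (-155, 68, 144), (-146, 66, 161), (-8, 68, 150), (-5, 65, 140), (-4, 67, 187), (-3, 66, 186), (-1, 67, 193), (-1, 64, 168), (-1, 54, 163), (-1, 60, 161), (0, 50, 163), (0, 56, 161), (0, 67, 212), (0, 52, 161), (0, 65, 162), (0, 61, 159), (1, 68, 203), (1, 67, 168), (1, 54, 157), (2, 56, 159), (5, 66, 196), (5, 69, 176), (6, 67, 165), (29, 48, 148), (47, 61, 163), (47, 57, 162), (49, 49, 177), (51, 62, 165), (52, 51, 167), (54, 67, 144), (55, 63, 169), (61, 68, 155), (65, 62, 176), (67, 69, 142), (69, 68, 175), (77, 68, 167), (89, 66, 154), (92, 67, 151), (102, 65, 163), (141, 72, 164), (148, 73, 180), (155, 73, 177)]
```

Mark at about 0°, which is 564° in total. 156° remain. I back off and return to about θ = -73°.

```bash
python3 -m crank '[{"dx":-8,"dy":0,"dz":0,"wx":0,"wy":0,"wz":0},{"dx":-14,"dy":-3,"dz":0,"wx":0,"wy":0,"wz":0},{"dx":0,"dy":0,"dz":0,"wx":0,"wy":0,"wz":0}]' >/dev/null
python3 -c "
from h import *
st()"
for i in 1 2 3 4; do python3 -m crank '[{"dx":0.6,"dy":-9.3,"dz":0,"wx":0,"wy":0,"wz":7},{"dx":0.6,"dy":-9.3,"dz":0,"wx":0,"wy":0,"wz":7},{"dx":0.6,"dy":-9.3,"dz":0,"wx":0,"wy":0,"wz":7},{"dx":0.6,"dy":-9.3,"dz":0,"wx":0,"wy":0,"wz":7},{"dx":0.6,"dy":-9.3,"dz":0,"wx":0,"wy":0,"wz":7},{"dx":0.6,"dy":-9.3,"dz":0,"wx":0,"wy":0,"wz":7},{"dx":0.6,"dy":-9.3,"dz":0,"wx":0,"wy":0,"wz":7},{"dx":0.6,"dy":-9.3,"dz":0,"wx":0,"wy":0,"wz":7}]' >/dev/null; done
python3 -m crank '[{"dx":0,"dy":0,"dz":0,"wx":0,"wy":0,"wz":0}]' >/dev/null
python3 -c "
from h import *
st();smark()"
```

```text
t 18.78 p [0.4382 0.2197 0.1256] rot [ 1.80e+02  1.00e-01 -3.16e+01] theta 149.0 rho 77.9 | axis in tool dx 77.9 dy -0.8 | F tool x 0.0 y 0.1 z 0.1 | q6 -129 gap 0.000
t 21.53 p [0.5216 0.1036 0.1255] rot [-179.9    0.   104.1] theta -77.7 rho 77.6 | axis in tool dx 77.6 dy 2.4 | F tool x 0.1 y -0.2 z -0.3 | q6 80 gap -0.000
n 261 med 96.0 ang/z/V [(-9, 68, 149), (-8, 67, 149), (-4, 67, 192), (-3, 50, 152), (-3, 66, 184), (-1, 61, 155), (-1, 68, 219), (-1, 67, 196), (0, 57, 154), (0, 63, 166), (0, 49, 150), (0, 59, 162), (0, 52, 153), (1, 65, 171), (1, 51, 154), (2, 60, 164), (2, 53, 159), (3, 66, 184), (3, 66, 216), (4, 69, 186), (5, 64, 143), (5, 66, 213), (6, 68, 196), (8, 64, 149), (12, 66, 155), (33, 53, 148), (37, 48, 164), (49, 53, 178), (51, 62, 174), (53, 54, 175), (54, 57, 175), (58, 66, 143), (59, 62, 174), (63, 67, 157), (67, 61, 182), (69, 68, 143), (71, 67, 178), (80, 67, 142), (82, 65, 174), (86, 66, 143), (87, 67, 183), (89, 68, 160), (90, 67, 159), (97, 67, 180), (100, 66, 176)]
```

```bash
python3 -m crank '[{"dx":7,"dy":1,"dz":0,"wx":0,"wy":0,"wz":0},{"dx":7,"dy":0,"dz":0,"wx":0,"wy":0,"wz":0},{"dx":4,"dy":0,"dz":0,"wx":0,"wy":0,"wz":0},{"dx":2.5,"dy":0,"dz":0,"wx":0,"wy":0,"wz":0},{"dx":2,"dy":0,"dz":0,"wx":0,"wy":0,"wz":0},{"dx":1.5,"dy":0,"dz":0,"wx":0,"wy":0,"wz":0},{"dx":0,"dy":0,"dz":0,"wx":0,"wy":0,"wz":0}]'>/dev/null; python3 -c "
from h import *
st()"
python3 -m crank '[{"dx":0.4,"dy":4.5,"dz":0,"wx":0,"wy":0,"wz":-5},{"dx":0.4,"dy":4.6,"dz":0,"wx":0,"wy":0,"wz":-5},{"dx":0.4,"dy":4.6,"dz":0,"wx":0,"wy":0,"wz":-5},{"dx":0.4,"dy":4.6,"dz":0,"wx":0,"wy":0,"wz":-5},{"dx":0.4,"dy":4.6,"dz":0,"wx":0,"wy":0,"wz":-5},{"dx":0.4,"dy":4.6,"dz":0,"wx":0,"wy":0,"wz":-5}]' >/dev/null
python3 -c "
from h import *
st()"
```

```text
t 22.17 p [0.519  0.1256 0.126 ] rot [180.    0.4 104.2] theta -75.4 rho 55.7 | axis in tool dx 55.7 dy -0.3 | F tool x -8.8 y -0.3 z -0.5 | q6 83 gap -0.000
t 22.67 p [0.5435 0.1398 0.1261] rot [-179.9    0.5  134.4] theta -45.8 rho 55.3 | axis in tool dx 55.3 dy 0.3 | F tool x -9.7 y -1.4 z -4.3 | q6 54 gap 0.000
```

```bash
python3 -m crank '[{"dx":0.2,"dy":4.6,"dz":0,"wx":0,"wy":0,"wz":-5},{"dx":0.3,"dy":4.6,"dz":0,"wx":0,"wy":0,"wz":-5},{"dx":0.3,"dy":4.6,"dz":0,"wx":0,"wy":0,"wz":-5},{"dx":0.4,"dy":4.6,"dz":0,"wx":0,"wy":0,"wz":-5},{"dx":0.4,"dy":4.6,"dz":0,"wx":0,"wy":0,"wz":-5},{"dx":0.4,"dy":4.6,"dz":0,"wx":0,"wy":0,"wz":-5},{"dx":0.4,"dy":4.6,"dz":0,"wx":0,"wy":0,"wz":-5}]' >/dev/null
python3 -c "
from h import *
st()"
python3 -m crank '[{"dx":0.5,"dy":4.6,"dz":0,"wx":0,"wy":0,"wz":-5},{"dx":0.4,"dy":4.6,"dz":0,"wx":0,"wy":0,"wz":-5},{"dx":0.4,"dy":4.6,"dz":0,"wx":0,"wy":0,"wz":-5},{"dx":0.4,"dy":4.6,"dz":0,"wx":0,"wy":0,"wz":-5},{"dx":0.4,"dy":4.6,"dz":0,"wx":0,"wy":0,"wz":-5},{"dx":0.4,"dy":4.6,"dz":0,"wx":0,"wy":0,"wz":-5},{"dx":0.4,"dy":4.6,"dz":0,"wx":0,"wy":0,"wz":-5}]' >/dev/null
python3 -c "
from h import *
st();smark()"
```

```text
t 23.25 p [0.5591 0.1698 0.1263] rot [-179.9    0.4  169.5] theta -10.2 rho 55.0 | axis in tool dx 55.0 dy -0.3 | F tool x -9.0 y -1.5 z -4.7 | q6 21 gap -0.000
t 23.83 p [0.5543 0.2032 0.1268] rot [-179.9    0.5 -155.5] theta 25.7 rho 54.7 | axis in tool dx 54.7 dy -1.1 | F tool x -10.1 y -2.4 z -6.4 | q6 -11 gap 0.000
n 250 med 70.0 ang/z/V [(-167, 67, 200), (-159, 66, 156), (-159, 68, 210), (-151, 67, 142), (-151, 68, 196), (-148, 65, 177), (-147, 67, 131), (-145, 68, 125), (-140, 68, 126), (-128, 64, 122), (-120, 64, 130), (-110, 62, 127), (-108, 66, 130), (-102, 62, 124)]
```

```bash
python3 -m crank '[{"dx":0.1,"dy":4.6,"dz":0,"wx":0,"wy":0,"wz":-5},{"dx":0.2,"dy":4.6,"dz":0,"wx":0,"wy":0,"wz":-5},{"dx":0.3,"dy":4.6,"dz":0,"wx":0,"wy":0,"wz":-5},{"dx":0.3,"dy":4.6,"dz":0,"wx":0,"wy":0,"wz":-5},{"dx":0.3,"dy":4.6,"dz":0,"wx":0,"wy":0,"wz":-5},{"dx":0.3,"dy":4.6,"dz":0,"wx":0,"wy":0,"wz":-5}]' >/dev/null
python3 -c "
from h import *
st()"
python3 -m crank '[{"dx":0.3,"dy":4.6,"dz":0,"wx":0,"wy":0,"wz":-5},{"dx":0.3,"dy":4.6,"dz":0,"wx":0,"wy":0,"wz":-5},{"dx":0.3,"dy":4.6,"dz":0,"wx":0,"wy":0,"wz":-5},{"dx":0.3,"dy":4.6,"dz":0,"wx":0,"wy":0,"wz":-5},{"dx":0.3,"dy":3.7,"dz":0,"wx":0,"wy":0,"wz":-4},{"dx":0,"dy":0,"dz":0,"wx":0,"wy":0,"wz":0},{"dx":0,"dy":0,"dz":0,"wx":0,"wy":0,"wz":0}]' >/dev/null
python3 -c "
from h import *
st();smark('pics/s5.png')"
```

```text
t 24.38 p [0.5354 0.2251 0.1268] rot [-179.9    0.4 -125.4] theta 56.3 rho 54.8 | axis in tool dx 54.7 dy -1.6 | F tool x -6.6 y -1.2 z -3.0 | q6 -38 gap 0.000
t 24.97 p [0.5132 0.2338 0.1267] rot [-179.9    0.3 -101.6] theta 81.4 rho 54.9 | axis in tool dx 54.9 dy -2.9 | F tool x -6.3 y 0.1 z 0.7 | q6 -60 gap -0.000
n 315 med 87.0 ang/z/V [(-166, 67, 205), (-159, 66, 171), (-159, 68, 211), (-154, 66, 196), (-149, 67, 146), (-148, 68, 150), (-147, 66, 175), (-146, 67, 173), (-141, 65, 152), (-132, 62, 134), (-116, 66, 134), (97, 68, 139)]
```

View pics/s5.png

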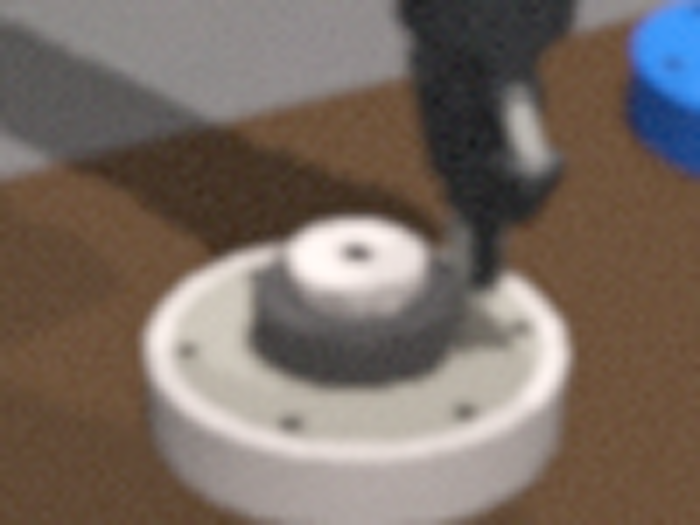

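No mark is visible on the camera's side of the ring, as expected with it near 156°. I clear the ring, rise and swing aside so the top camera can see it.

```bash
python3 -m crank '[{"dx":-8,"dy":0,"dz":0,"wx":0,"wy":0,"wz":0},{"dx":-20,"dy":0,"dz":0,"wx":0,"wy":0,"wz":0},{"dx":0,"dy":0,"dz":-34,"wx":0,"wy":0,"wz":0},{"dx":0,"dy":0,"dz":-36,"wx":0,"wy":0,"wz":0},{"dx":0,"dy":0,"dz":-36,"wx":0,"wy":0,"wz":0},{"dx":0,"dy":0,"dz":-36,"wx":0,"wy":0,"wz":0},{"dx":0,"dy":0,"dz":-36,"wx":0,"wy":0,"wz":0}]'
python3 -m crank '[{"dx":36,"dy":0,"dz":0,"wx":0,"wy":0,"wz":0},{"dx":36,"dy":0,"dz":0,"wx":0,"wy":0,"wz":0},{"dx":36,"dy":0,"dz":0,"wx":0,"wy":0,"wz":0},{"dx":36,"dy":0,"dz":0,"wx":0,"wy":0,"wz":0},{"dx":36,"dy":0,"dz":0,"wx":0,"wy":0,"wz":0},{"dx":36,"dy":0,"dz":0,"wx":0,"wy":0,"wz":0},{"dx":36,"dy":0,"dz":0,"wx":0,"wy":0,"wz":0}]'
python3 -m crank '[{"dx":36,"dy":0,"dz":0,"wx":0,"wy":0,"wz":0},{"dx":36,"dy":0,"dz":0,"wx":0,"wy":0,"wz":0},{"dx":36,"dy":0,"dz":0,"wx":0,"wy":0,"wz":0},{"dx":36,"dy":0,"dz":0,"wx":0,"wy":0,"wz":0},{"dx":36,"dy":0,"dz":0,"wx":0,"wy":0,"wz":0},{"dx":36,"dy":0,"dz":0,"wx":0,"wy":0,"wz":0},{"dx":36,"dy":0,"dz":0,"wx":0,"wy":0,"wz":0}]'
python3 - <<'E'
from h import *
st(); a=load('top')
c=cam('top'); cv2.imwrite('pics/t6.png',np.hstack([cv2.resize(c['pixels'][165:260,175:270,::-1],None,fx=5,fy=5,interpolation=cv2.INTER_CUBIC)]))
X=np.array([plane(c,u,v,.068) for v in range(384) for u in range(512)]).reshape(384,512,3)[...,:2]-C
d=np.hypot(X[...,0],X[...,1]); t=np.degrees(np.arctan2(X[...,1],X[...,0])); V=c['pixels'].min(2); k=(d>.034)&(d<.044)&(V>215); print(sorted(t[k].astype(int)))
E
```

```text
time: 25.6
position: [0.5174, 0.259, 0.3054]
tool_rot: [180.0, -0.0, -101.7]
force: [1.4, -0.4, 0.2]
finger_gap: -0.0001
time: 26.18
position: [0.466, 0.0108, 0.3039]
tool_rot: [180.0, -0.0, -101.7]
force: [0.6, 0.2, -0.0]
finger_gap: -0.0003
time: 26.77
position: [0.4149, -0.2362, 0.304]
tool_rot: [180.0, -0.0, -101.7]
force: [-0.0, -0.2, 0.4]
finger_gap: 0.0002
t 26.77 p [ 0.4149 -0.2362  0.304 ] rot [ 180.    -0.  -101.7] theta -102.2 rho 425.4 | axis in tool dx -425.4 dy -3.9 | F tool x 0.2 y -0.0 z 0.4 | q6 -116 gap 0.000
[np.int64(16), np.int64(20), np.int64(149), np.int64(150), np.int64(152), np.int64(153), np.int64(154), np.int64(155), np.int64(156), np.int64(157), np.int64(158)]
```

View pics/t6.png

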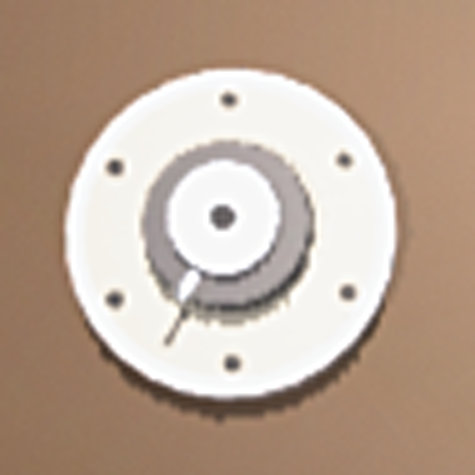

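The white mark at (188,283) is in line with the dark flange line at (175,325), at about 154°. The tracked total is 720°. I let the arm settle and hand in.

```bash
python3 -m crank '[{"dx":0,"dy":0,"dz":0,"wx":0,"wy":0,"wz":0},{"dx":0,"dy":0,"dz":0,"wx":0,"wy":0,"wz":0},{"dx":0,"dy":0,"dz":0,"wx":0,"wy":0,"wz":0},{"dx":0,"dy":0,"dz":0,"wx":0,"wy":0,"wz":0}]'; python3 -c "
from h import *
print(sign_off())"
```

```text
time: 27.15
position: [0.4157, -0.2335, 0.3038]
tool_rot: [180.0, 0.0, -101.6]
force: [-0.1, -0.6, -0.3]
finger_gap: 0.0
the job is handed in; nothing more can be done
None
```

The larger ring is two full turns anticlockwise from tight, and its index line faces the flange line again. I handed the job in at 27.2 s; the sign-off gives no verdict.

I rolled it with the closed fingertips on its rim, pressing about 2–12 N, in three orbiting strokes of about 290°, 275° and 157°.

**Turn count:** I followed the mark in the scene camera during the strokes, at about 120°, 171°, 241°, 482° and 564° from tight. At the end it was hidden from the scene camera, so the last 156° was counted from the finger's travel.

**Final position:** The last top view shows the mark at about 154° against about 156° at the start, in line with the flange line.

**What was off:**
- **Slip:** The ring lagged the finger by an estimated 8° near the end of each of the first two strokes. The third stroke was sized from the measured mark, so this is made up.
- **Light press:** The force fell to about 2 N once in the first stroke, below the 6–12 N you gave, and ran at 3–6 N for parts of all three strokes. The mark kept pace there apart from the slip above.

**Other objects:** The arm is clear of everything, with contact force near zero. I did not re-measure the small ring, bottle, bolt or block; my paths stayed away from them.

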